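# Tighten the clamp plate of a board press in cross order

### The arm

A 6-joint arm with a two-finger parallel gripper is mounted at the origin on the work surface. World frame = base frame: x ahead of the robot, y to its left, z up, the work surface at z = 0. Lengths are in m, angles in degrees, forces in N, time in s.
With the tool pointing down it reaches from about 0.4 to 0.825 m from the base axis. Payload 7 kg.
Tool frame: the origin (TCP) lies at the very end of the fingers, on their centre line; the grasp point (between the pads) lies 19 mm behind it (ctrl.grip_point_offset is the distance from the TCP to the grasp point, in m); x points along the fingers, z is the direction in which the jaws open and shut, and the axes are right-handed (so a half turn about x gives the same grasp; the last joint's range is limited). The gripper opens to 88 mm and grips with 3 to 60 N. Pads are 19 mm wide; open, the fingers measure 130 mm over their backs; the gripper's body (78 mm by 193 mm) begins 47 mm behind the grasp point.
Start: joints at [91.965, 20.546, 0.682, 0, -70.136, -16.507], TCP at [0.169, 0.653, 0.227] pointing down, gripper open.
Joint ranges: [-176.03, 176.03], [-82.01, 121.73], [-58.28, 71.71], [-173.87, 95.51], [-174.79, -0.11], [-173.66, 173.66]. Speed limits (degrees/s): [136.94, 136.94, 172.46, 180, 180, 180].

### API

Orientations are given as [roll, pitch, yaw] about the fixed x, y, z axes, in that order (R = Rz(yaw) Ry(pitch) Rx(roll)).
In Python, from plant import get_obs, snapshot, calibration, close_job, ctrl gives the robot as it stands.
- The arm moves only by the tool move_arm, never from a script. Its argument "commands" is a list that holds one entry, the list of rows, each a list of 4 numbers: the shift along the tool's x, y, z in cm, then the turn about the tool's x in rad. In form: [[[dx, dy, dz, spin], ...]]. A call has 1 to 8 rows; each row shifts and turns the commanded pose from where the row before left it, along the tool's axes as they then stand; what a row does not reach is not made up. A row lasts 1/10 s, in which the tool goes at most 50 mm and 8.59 degrees, less where a joint would pass 70% of its speed; a pose out of reach is approached as far as the arm can. A call with a gripper value outside its range is refused whole. "jaw" is the finger opening in cm, from 0 to 8.76, set as the call begins (left out, the last holds). The fingers move at their own pace and stop on an object; the grip force is fixed at half the most. Time passes only in rows, so rows that do not move let the fingers close. It gives the time, the measured TCP pose, the force and the opening at its end, in the units of the state.
- get_obs(): the state, without advancing time (a new reading comes with each control period).
- snapshot(name): name is "scene" or "side" or "wrist"; returns (picture, depth): 384x512x3 uint8, red, green, blue; 384x512 float32, m along the optical axis (not along the pixel's ray), 0 where there is no reading.
- calibration(name): a dict with "mtx" (3x3 intrinsics, pixels), "T" (4x4, takes a point from camera to world coordinates); the wrist camera has in their place "tool_from_camera" (4x4, takes a point from camera to tool coordinates, whose origin is the TCP and whose axes are the tool frame's). Camera axes: x right, y up, looking along -z (the intrinsics and any distortion apply to the point x, -y, -z); pixel columns grow to the right and rows downward; lengths in m; the calibration is good to about 2 mm. A picture is of the moment at which its call begins: read the wrist's pose just before it. calibration takes no time and is no camera call.
- close_job(): hands the job in, once; it reports no verdict.
The state is a dict: "clock": time; "joint_pos": joint angles; "qvel": joint speeds; "tau": joint torques, N m; "tool_pos": TCP position; "orientation": TCP orientation; "force": force on the tool from outside, world axes, zero at the start; "moment": the same for the moment, N m; "opening": finger opening in m.
Only numpy, scipy, OpenCV 4.12 (cv2) and the standard library are available. Lean on these libraries where they do the work, as an engineer would, in place of code of your own. Each camera call takes 0.05 s, during which the arm holds its last target. There are 200 camera calls.

### The job

Clamp the circuit board in the press: turn the four crank nuts clockwise by their upright handles, about half a turn each, until each comes up tight, without forcing any of them (the sprung crank arms must not bend far). Work in cross order: fully tighten one nut, then the one diagonally opposite before touching the other two, then the remaining two, so that the plate seats level. Leave the other things on the bench where they are.

Things in the scene. Friction and masses are not known exactly. Their poses are not given: they have to be found in the camera images.
- fixture: Board press: a dark steel base block 140 (x) x 210 (y) x 24 mm fixed to the bench, a green circuit board lying in it, with four steel studs standing on it. Origin: centre of its underside; z up, its x points roughly away from the robot and its y to the robot's left.
- plate: Loose aluminium clamp plate 122 x 186 x 8 mm (350 g) that lies over the four studs (12 mm holes, 8 mm studs) on four rubber-topped springs. Origin: centre of its underside. It starts about 40 mm above the bench, with a gap of 0 to 2 mm under the nuts, and is pushed down to 33 mm above the bench when all nuts are home; the nuts bear on its top.
- axis_nl (a point): Foot of the near left stud on the base's top face (24 mm above the bench), at (-45, 75) mm in the fixture's x, y. The near left nut turns about the vertical line through it.
- hub_nl (a point): Top centre of the near left nut's steel hub, 28 mm across, starting 64 to 66 mm above the bench, 57 mm when tight. Its x points along the crank arm, which is sprung on the hub and yields against it about 0.09 rad per 10 N at the handle; an arm bent by over 0.2 rad (some 22 N) means over-tightened. Turning takes 1 to 5 N, then there is a hard stop; the nut stays where it is left.
- handle_nl (a point): Top centre of the near left crank nut's black upright handle: round, 14 mm thick, 30 mm high on a steel arm, 36 mm from the nut's axis, its x pointing along the arm away from the axis. A clockwise turn lowers nut and handle by 16 mm. Starts 94 to 96 mm above the bench, arm roughly to the fixture's +y; tight after 2.7 to 3.5 rad clockwise (differs, unmarked), the top then at 87 mm.
- axis_fl (a point): Foot of the far left stud on the base's top face (24 mm above the bench), at (45, 75) mm in the fixture's x, y. The far left nut turns about the vertical line through it.
- hub_fl (a point): Top centre of the far left nut's steel hub, 28 mm across, starting 64 to 66 mm above the bench, 57 mm when tight. Its x points along the crank arm, which is sprung on the hub and yields against it about 0.09 rad per 10 N at the handle; an arm bent by over 0.2 rad (some 22 N) means over-tightened. Turning takes 1 to 5 N, then there is a hard stop; the nut stays where it is left.
- handle_fl (a point): Top centre of the far left crank nut's black upright handle: round, 14 mm thick, 30 mm high on a steel arm, 36 mm from the nut's axis, its x pointing along the arm away from the axis. A clockwise turn lowers nut and handle by 16 mm. Starts 94 to 96 mm above the bench, arm roughly to the fixture's +y; tight after 2.7 to 3.5 rad clockwise (differs, unmarked), the top then at 87 mm.
- axis_nr (a point): Foot of the near right stud on the base's top face (24 mm above the bench), at (-45, -75) mm in the fixture's x, y. The near right nut turns about the vertical line through it.
- hub_nr (a point): Top centre of the near right nut's steel hub, 28 mm across, starting 64 to 66 mm above the bench, 57 mm when tight. Its x points along the crank arm, which is sprung on the hub and yields against it about 0.09 rad per 10 N at the handle; an arm bent by over 0.2 rad (some 22 N) means over-tightened. Turning takes 1 to 5 N, then there is a hard stop; the nut stays where it is left.
- handle_nr (a point): Top centre of the near right crank nut's black upright handle: round, 14 mm thick, 30 mm high on a steel arm, 36 mm from the nut's axis, its x pointing along the arm away from the axis. A clockwise turn lowers nut and handle by 16 mm. Starts 94 to 96 mm above the bench, arm roughly to the fixture's +y; tight after 2.7 to 3.5 rad clockwise (differs, unmarked), the top then at 87 mm.
- axis_fr (a point): Foot of the far right stud on the base's top face (24 mm above the bench), at (45, -75) mm in the fixture's x, y. The far right nut turns about the vertical line through it.
- hub_fr (a point): Top centre of the far right nut's steel hub, 28 mm across, starting 64 to 66 mm above the bench, 57 mm when tight. Its x points along the crank arm, which is sprung on the hub and yields against it about 0.09 rad per 10 N at the handle; an arm bent by over 0.2 rad (some 22 N) means over-tightened. Turning takes 1 to 5 N, then there is a hard stop; the nut stays where it is left.
- handle_fr (a point): Top centre of the far right crank nut's black upright handle: round, 14 mm thick, 30 mm high on a steel arm, 36 mm from the nut's axis, its x pointing along the arm away from the axis. A clockwise turn lowers nut and handle by 16 mm. Starts 94 to 96 mm above the bench, arm roughly to the fixture's +y; tight after 2.7 to 3.5 rad clockwise (differs, unmarked), the top then at 87 mm.
- screwdriver: Screwdriver lying beside the press. Origin: under its middle. Not part of the job: leave it.
- tape: Roll of tape, 72 mm across, 24 mm high, lying flat beyond the press. Origin: centre of its underside. Not part of the job: leave it.
- spool: Small solder spool, 54 mm across, 40 mm high, standing beyond the press. Origin: centre of its underside. Not part of the job: leave it.
- spare_board: Small spare circuit board, 50 x 75 mm, 14 mm high with its parts, lying on the robot's side of the press. Origin: centre of its underside. Not part of the job: leave it.
- meter: Grey multimeter 130 x 70 x 30 mm lying left of the press. Origin: centre of its underside. Not part of the job: leave it.
- flux_tin: Round flat tin 48 mm across, 22 mm high, on the robot's side of the press. Origin: centre of its underside. Not part of the job: leave it.
Mind the look-alikes: they are no part of the job. What is shaped like the plate but green or yellow is not meant.

How it is judged (in metres and radians):
On the way:
1. both nuts of one diagonal are tight (handle tops at most 87.5 mm above the bench) while the other two have not been turned (tops still above 92.5 mm) (((z of each of handle_nl, handle_fr in the frame of fixture below 0.0875 m and z of each of handle_fl, handle_nr in the frame of fixture above 0.0925 m) or (z of each of handle_fl, handle_nr in the frame of fixture below 0.0875 m and z of each of handle_nl, handle_fr in the frame of fixture above 0.0925 m))), for 0.1 s.
At the end, for the whole second after the job is handed in: All four nuts are tight (handle tops at most 87.5 mm above the bench, tight being 87 mm), the plate is level within 0.012 rad, its underside at most 33.8 mm above the bench, at rest (z of each of handle_nl, handle_fl, handle_nr, handle_fr in the frame of fixture below 0.0875 m and angle between plate's own z axis and vertical below 0.012 rad and z of plate in the frame of fixture below 0.0338 m and linear speed of plate below 0.01 m/s); the robot touches nothing.
It fails at once if a nut was forced: its sprung crank arm was bent by more than 0.2 rad against the hub (angle between the x axis of hub_nl and the x axis of handle_nl, either way round above 0.2 rad or angle between the x axis of hub_fl and the x axis of handle_fl, either way round above 0.2 rad or angle between the x axis of hub_nr and the x axis of handle_nr, either way round above 0.2 rad or angle between the x axis of hub_fr and the x axis of handle_fr, either way round above 0.2 rad).
It fails at once if a bystander was moved by more than 30 mm (distance of any of screwdriver, tape, spool, spare_board, meter, flux_tin from where it was at the start of the episode above 0.03 m).
It also fails if it takes over 72 s, if anything falls off the work surface, if the arm or the gripper's body presses on something with over 40 N, if the wrist force passes 120 N, or if a joint passes its speed limit or range.

## Working session

There is one attempt and no reset: what is moved stays moved. The work goes in short steps, Python scripts to look and compute and a tool call to move; the robot and the scene stay as the last step left them, time stands still between calls to the robot, and variables do not carry over. Pictures are saved under pics/ and viewed, about 8 in all and at most 12, crops included, and the job is handed in when it is done.

Besides the shell and the picture viewer there is one more tool, called after "Call:" as name(argument=value, ...) on one line, values as JSON. move_arm: Moves the arm, as the interface text tells. Its arguments: {"type":"object","properties":{"commands":{"type":"array"},"jaw":{"type":"number"}},"required":["commands"]}

```bash
ls; mkdir -p pics; python3 - <<'E'
from plant import get_obs, snapshot, calibration, ctrl
import cv2,numpy as np
print(get_obs())
for n in ("scene","side"):
    p,d=snapshot(n); cv2.imwrite(f"pics/{n}0.png",p[:,:,::-1]); np.savez(f"pics/{n}0.npz",p=p,d=d)
    print(n,calibration(n))
print(calibration("wrist"),ctrl.grip_point_offset)
a=[cv2.imread(f"pics/{n}0.png") for n in("scene","side")]
E
```

```text
pics
{'clock': 0.0, 'joint_pos': array([ 9.19661604e+01,  2.05911210e+01,  6.31979792e-01, -2.19152914e-02,
       -7.01351811e+01, -1.65058141e+01]), 'qvel': array([-0.12394436, -0.06712926,  0.00769972,  0.07238787, -0.00083348,
       -0.06376834]), 'tau': array([ 2.03467163e-03, -5.82731438e+01,  2.93045783e+01,  6.99692577e+00,
        6.83535865e-03, -1.56391293e-04]), 'tool_pos': array([0.16936379, 0.65288287, 0.22560696]), 'orientation': array([   4.18661846,   89.90345328, -100.36049909]), 'force': array([0.34733738, 0.13142282, 0.25056985]), 'moment': array([-0.00135993,  0.00072165,  0.06627514]), 'opening': 0.08739124178092884}
scene {'mtx': array([[383.8948101 ,   0.        , 255.34455845],
       [  0.        , 383.8948101 , 190.89234961],
       [  0.        ,   0.        ,   1.        ]]), 'T': array([[-0.58413985, -0.54264975,  0.60358254,  1.05878507],
       [ 0.81140401, -0.40884004,  0.41770008,  0.42708283],
       [ 0.02010387,  0.73374456,  0.67912794,  0.66799032],
       [ 0.        ,  0.        ,  0.        ,  1.        ]])}
side {'mtx': array([[458.4969705
[... 218 characters left out ...]
816,  0.526151  , -0.42377593, -0.38094871],
       [ 0.01765011,  0.64205557,  0.7664549 ,  0.84965272],
       [ 0.        ,  0.        ,  0.        ,  1.        ]])}
{'mtx': array([[269.92367457,   0.        , 256.80426259],
       [  0.        , 269.92367457, 192.24497835],
       [  0.        ,   0.        ,   1.        ]]), 'tool_from_camera': array([[-5.96236924e-04,  2.66812881e-01, -9.63748168e-01,
        -1.58115388e-01],
       [-4.69515453e-04,  9.63748158e-01,  2.66813169e-01,
         7.08817893e-02],
       [ 9.99999712e-01,  6.11578521e-04, -4.49349466e-04,
        -2.50283930e-04],
       [ 0.00000000e+00,  0.00000000e+00,  0.00000000e+00,
         1.00000000e+00]])} 0.0188
```

View pics/scene0.png

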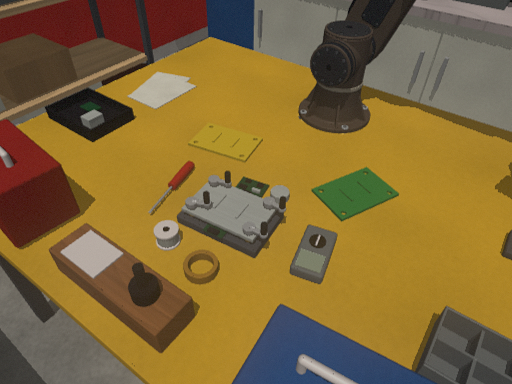

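View pics/side0.png

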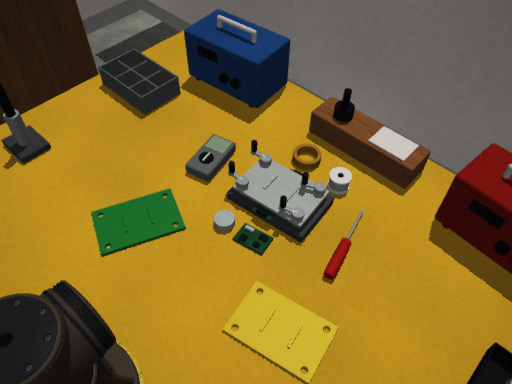

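Both views show the press at scene (230,212) and side (280,195). The four black handles are at scene (227,177), (208,198), (282,203), (263,228) and side (254,147), (232,168), (305,180), (283,202). Next I'll locate them with depth and a dark mask.

```bash
cat > h.py <<'E'
import numpy as np,cv2
def cloud(d,K,T):
    v,u=np.mgrid[:d.shape[0],:d.shape[1]]
    P=np.stack([(u-K[0,2])/K[0,0]*d,-(v-K[1,2])/K[1,1]*d,-d,np.ones_like(d)],-1)
    return (P@T.T)[...,:3]
E
python3 - <<'E'
from h import *
from plant import calibration
for n in("scene","side"):
    z=np.load(f"pics/{n}0.npz");p,d=z['p'],z['d'];c=calibration(n)
    C=cloud(d,c['mtx'],c['T'])
    # plate: grey pixels at z .035-.055
    reg=(d>0)&(C[...,0]>.3)&(C[...,0]<.75)&(abs(C[...,1])<.4)
    u0,v0=((235,212) if n=="scene" else (280,195))
    win=np.zeros_like(reg);win[v0-60:v0+60,u0-75:u0+75]=1
    print(n,"center pt",C[v0,u0])
    dark=(p.max(2)<60)&win&(C[...,2]>.062)&(C[...,2]<.12)
    k,l,s,_=cv2.connectedComponentsWithStats(dark.astype(np.uint8))
    for i in range(1,k):
        if s[i,4]<8: continue
        q=C[l==i]; vv,uu=np.where(l==i)
        t=q[q[:,2]>np.percentile(q[:,2],60)]
        print(s[i],"mean",q.mean(0).round(4),"top",t.mean(0).round(4),"zmax",q[:,2].max().round(4))
    g=win&(abs(C[...,2]-.048)<.006)&(p.min(2)>90)
    q=C[g];print("plate",g.sum(),cv2.minAreaRect((q[:,:2]*1000).astype(np.float32)),np.median(q[:,2]))
E
```

```text
scene center pt [0.59076409 0.0492259  0.04670654]
[225 172   5  11  52] mean [ 0.5391 -0.014   0.0818] top [ 0.5389 -0.0137  0.0915] zmax 0.0966
[203 192   6  12  55] mean [ 0.6222 -0.0066  0.0835] top [ 0.6215 -0.0072  0.093 ] zmax 0.0964
[280 197   6  12  56] mean [0.5349 0.136  0.0841] top [0.5341 0.1349 0.0936] zmax 0.0956
[261 222   7  13  66] mean [0.6197 0.1459 0.0832] top [0.6186 0.1454 0.0924] zmax 0.0953
plate 2468 ((625.3740234375, 29.73046875), (208.22610473632812, 192.7073516845703), 5.899372577667236) 0.0467627829195128
side center pt [0.5653978  0.01661979 0.04715364]
[348 135   7   5  13] mean [0.8149 0.0012 0.0648] top [ 0.8144 -0.0009  0.0667] zmax 0.0683
[252 141   5  12  56] mean [0.6127 0.1415 0.0823] top [0.6131 0.1422 0.0928] zmax 0.0974
[229 161   6  13  65] mean [0.5273 0.1317 0.0827] top [0.528  0.1325 0.0929] zmax 0.0977
[302 172   7  13  71] mean [ 0.6147 -0.0102  0.085 ] top [ 0.6163 -0.0092  0.0949] zmax 0.0977
[280 196   7  13  69] mean [ 0.5312 -0.0182  0.0837] top [ 0.5325 -0.0178  0.0944] zmax 0.0996
plate 2470 ((623.8492431640625, 24.112258911132812), (206.97608947753906, 209.7788848876953), 6.937863826751709) 0.04762547538674228
```

```bash
cat >> h.py <<'E'
from scipy.spatial.transform import Rotation as R
def pose(o):
    return R.from_euler('xyz',o['orientation'],degrees=True).as_matrix(),np.array(o['tool_pos'])
def report(target=None,zang=None):
    from plant import get_obs
    o=get_obs();M,p=pose(o)
    print("t",o['clock'],"q",o['joint_pos'].round(1),"tcp",p.round(4),"open",round(o['opening'],4),"F",o['force'].round(1))
    print("tool x",M[:,0].round(3),"y",M[:,1].round(3),"z ang",np.degrees(np.arctan2(M[1,2],M[0,2])).round(2))
    if target is not None: print("shift cm in tool axes",(100*M.T@(np.array(target)-p)).round(2))
    if zang is not None:
        a=np.degrees(np.arctan2(M[1,2],M[0,2])); print("spin rad",np.radians((a-zang+180)%360-180).round(3))
    return o,M,p
E
python3 -c "
from h import *
report([.54,.055,.26])"
```

```text
t 0.1 q [ 92.   20.6   0.6  -0.  -70.1 -16.5] tcp [0.1694 0.653  0.2257] open 0.0875 F [ 0.8 -0.1 -0.1]
tool x [-0.    -0.001 -1.   ] y [ 0.968 -0.251  0.   ] z ang -104.55
shift cm in tool axes [-3.35 50.89 48.58]
```

Call:
move_arm(commands=[[[-0.2,3.2,3.05,0],[-0.2,3.2,3.05,0],[-0.2,3.2,3.05,0],[-0.2,3.2,3.05,0],[-0.2,3.2,3.05,0],[-0.2,3.2,3.05,0],[-0.2,3.2,3.05,0],[-0.2,3.2,3.05,0]]], jaw=3.0)

```text
clock: 0.9
tool_pos: [0.3565, 0.3511, 0.2425]
orientation: [-52.8, 90.0, -157.4]
force: [1.3, 0.2, 0.3]
opening: 0.0318
```

Call:
move_arm(commands=[[[-0.2,3.2,3.05,0],[-0.2,3.2,3.05,0],[-0.2,3.2,3.05,0],[-0.2,3.2,3.05,0],[-0.2,3.2,3.05,0],[-0.2,3.2,3.05,0],[-0.2,3.2,3.05,0],[0,0,0,0]]])

```text
clock: 1.7
tool_pos: [0.5208, 0.0861, 0.2562]
orientation: [-16.3, 89.9, -121.1]
force: [-1.3, -0.1, -0.8]
opening: 0.0298
```

```bash
python3 -c "
from h import *
report([.54,.055,.26])"
```

```text
t 1.7 q [ 30.7   5.6 -15.1   0.  -69.4  44.5] tcp [0.5208 0.0861 0.2562] open 0.0298 F [-1.3 -0.1 -0.8]
tool x [-0.001 -0.001 -1.   ] y [ 0.967 -0.256 -0.   ] z ang -104.81
shift cm in tool axes [-0.38  2.65  2.52]
```

```bash
python3 - <<'E'
from h import *
from plant import *
o=get_obs();M,p=pose(o);s,d=snapshot("wrist");c=calibration("wrist")
T=np.eye(4);T[:3,:3]=M;T[:3,3]=p;T=T@c['tool_from_camera']
np.savez("pics/w1.npz",p=s,d=d,T=T,K=c['mtx']);cv2.imwrite("pics/w1.png",s[:,:,::-1])
C=cloud(d,c['mtx'],T)
for nm,lo,hi in(("handle",.088,.105),("hub",.058,.075)):
    m=((C[...,2]>lo)&(C[...,2]<hi)).astype(np.uint8)
    k,l,st,ce=cv2.connectedComponentsWithStats(m)
    for i in range(1,k):
        if st[i,4]>60: q=C[l==i];print(nm,ce[i].round(),st[i,4],q.mean(0).round(4),"mid",((q.max(0)+q.min(0))/2).round(4),"ext",np.ptp(q,0).round(4),"zmed",np.median(q[:,2]).round(4),s[l==i].mean(0).round())
E
```

```text
handle [317.  74.] 148 [ 0.6162 -0.0078  0.0951] mid [ 0.6163 -0.0083  0.0932] ext [0.0132 0.0138 0.0104] zmed 0.0955 [39. 38. 39.]
handle [187. 113.] 129 [0.614  0.1436 0.0936] mid [0.6139 0.1442 0.0923] ext [0.0129 0.0138 0.008 ] zmed 0.094 [56. 51. 44.]
handle [337. 146.] 119 [ 0.5338 -0.0151  0.0941] mid [ 0.5332 -0.0157  0.0922] ext [0.0137 0.0134 0.0082] zmed 0.0944 [39. 36. 35.]
handle [217. 181.] 106 [0.5294 0.1339 0.0947] mid [0.5291 0.1341 0.0929] ext [0.0131 0.0128 0.0084] zmed 0.095 [54. 48. 39.]
hub [13.  8.] 352 [0.7742 0.3031 0.0656] mid [0.775  0.3063 0.0664] ext [0.0112 0.0425 0.0168] zmed 0.0652 [24. 41. 66.]
hub [335.  57.] 564 [ 0.6319 -0.0382  0.0656] mid [ 0.6328 -0.0359  0.0634] ext [0.0277 0.0367 0.0095] zmed 0.0658 [182. 180. 180.]
hub [310.  80.] 83 [ 0.6148 -0.0044  0.0663] mid [ 0.6162 -0.0076  0.0673] ext [0.0175 0.0157 0.0147] zmed 0.0655 [140. 139. 138.]
hub [214. 106.] 592 [0.616  0.1153 0.0644] mid [0.6166 0.1221 0.0668] ext [0.0272 0.0547 0.0155] zmed 0.0643 [183. 181. 181.]
hub [350. 132.] 574 [ 0.5422 -0.0416  0.0647] mid [ 0.5417 -0.0356  0.0665] ext [0.0311 0.0569 0.0168] zmed 0.0647 [172. 171. 170.]
hub [240. 171.] 503 [0.5286 0.1061 0.0653] mid [0.5273 0.113  0.0664] ext [0.0275 0.0561 0.016 ] zmed 0.0653 [176. 174. 173.]
```

View pics/w1.png

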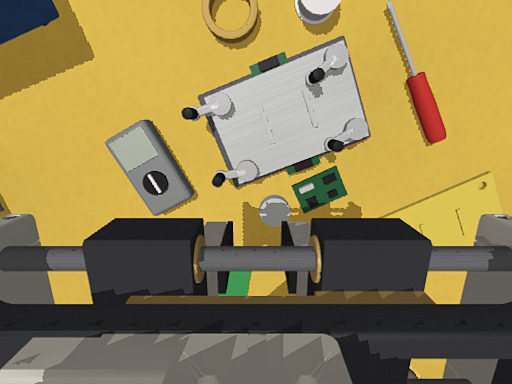

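The wrist view shows the press clearly: handles at (317,74), (187,113), (337,146), (217,181), with the hubs about 25 px to the right of each. I'll fit the hub axes to the stud pattern.

```bash
cat > fit.py <<'E'
from h import *
def fit(C,H):
    A=[]
    for k in H:
        h=np.array(H[k]);r=np.linalg.norm(C[...,:2]-h,axis=2)
        q=C[(r>21)|(r>.021)];
        m=(r>.021)&(r<.052)&(C[...,2]>.054)&(C[...,2]<.069)
        k2,l,st,_=cv2.connectedComponentsWithStats(m.astype(np.uint8))
        i=1+st[1:,4].argmax();q=C[l==i];z=np.median(q[:,2]);q=q[abs(q[:,2]-z)<.0025]
        (cx,cy),rad=cv2.minEnclosingCircle((q[:,:2]*1000).astype(np.float32))
        A.append((cx/1000,cy/1000));print(k,"hub",round(cx,1),round(cy,1),"r",round(rad,1),"z",z.round(4),"arm len",np.linalg.norm(h-A[-1]).round(4))
    A=np.array(A);B=np.array([{'nl':(-.045,.075),'fl':(.045,.075),'nr':(-.045,-.075),'fr':(.045,-.075)}[k] for k in H])
    a=A-A.mean(0);th=np.arctan2((B[:,0]*a[:,1]-B[:,1]*a[:,0]).sum(),(B*a).sum())
    S=np.array([[np.cos(th),-np.sin(th)],[np.sin(th),np.cos(th)]]);F=B@S.T+A.mean(0)
    print("yaw",np.degrees(th),"centre",A.mean(0),"resid mm",((A-F)*1000).round(1).tolist())
    for k,f in zip(H,F): 
        v=np.array(H[k])-f;print(k,"axis",f.round(4),"arm",np.linalg.norm(v).round(4),"ang",np.degrees(np.arctan2(v[1],v[0])).round(1))
E
python3 - <<'E'
from fit import *
z=np.load("pics/w1.npz");C=cloud(z['d'],z['K'],z['T'])
fit(C,dict(nl=(.5293,.1340),fl=(.6140,.1439),nr=(.5336,-.0155),fr=(.6162,-.008)))
E
```

```text
nl hub 527.5 99.9 r 14.7 z 0.0653 arm len 0.0342
fl hub 616.1 109.0 r 14.6 z 0.0643 arm len 0.035
nr hub 543.1 -49.1 r 15.1 z 0.0647 arm len 0.0349
fr hub 632.2 -39.5 r 15.3 z 0.0657 arm len 0.0353
yaw 6.046482448784005 centre [0.5797348 0.0300552] resid mm [[0.4, -0.0], [-0.4, -0.4], [0.2, 0.2], [-0.2, 0.3]]
nl axis [0.5271 0.0999] arm 0.0342 ang 86.3
fl axis [0.6166 0.1094] arm 0.0346 ang 94.3
nr axis [ 0.5429 -0.0493] arm 0.035 ang 105.4
fr axis [ 0.6324 -0.0398] arm 0.0357 ang 117.0
```

Call:
move_arm(commands=[[[0,0,0,-0.147],[0,0,0,-0.147],[0,0,0,-0.147],[0,0,0,-0.147],[0,0,0,-0.147],[0,0,0,-0.147],[0,0,0,-0.147],[0,0,0,-0.147]]], jaw=2.8)

```text
clock: 2.55
tool_pos: [0.5186, 0.0909, 0.2563]
orientation: [-150.5, 90.0, 172.8]
force: [0.4, 0.6, 0.3]
opening: 0.0279
```

Call:
move_arm(commands=[[[0,0,0,-0.147],[0,0,0,-0.147],[0,0,0,-0.147],[0,0,0,-0.147],[0,0,0,0]]])

```text
clock: 3.05
tool_pos: [0.5187, 0.0908, 0.2564]
orientation: [-179.5, 90.0, 177.3]
force: [0.3, -0.0, -0.4]
opening: 0.0282
```

```bash
python3 -c "
from h import *
report([.5293,.1340,.12],-3.7)"
```

```text
t 3.05 q [ 31.3   5.4 -15.2  -0.  -69.4 145.4] tcp [0.5187 0.0908 0.2564] open 0.0282 F [ 0.3 -0.  -0.4]
tool x [-0.  0. -1.] y [ 0.057  0.998 -0.   ] z ang -3.28
shift cm in tool axes [13.63  4.38  0.82]
spin rad 0.007
```

Call:
move_arm(commands=[[[2,2.2,0.45,0],[2.4,2.2,0.45,0],[4.5,0,0,0],[4.7,0,0,0],[0,0,0,0],[0,0,0,0]]])

```text
clock: 3.65
tool_pos: [0.5309, 0.1335, 0.1211]
orientation: [-120.7, 89.9, -124.3]
force: [0.5, 0.3, 1.6]
opening: 0.0279
```

```bash
python3 - <<'E'
from h import *
o,M,p=report([.5295,.1340,.074],-3.7)
from plant import *
s,d=snapshot("wrist");c=calibration("wrist")
T=np.eye(4);T[:3,:3]=M;T[:3,3]=p;T=T@c['tool_from_camera'];C=cloud(d,c['mtx'],T)
cv2.imwrite("pics/w2.png",s[:,:,::-1])
m=((C[...,2]>.085)&(C[...,2]<.105)&(s.max(2)<80)).astype(np.uint8)
k,l,st,ce=cv2.connectedComponentsWithStats(m)
for i in range(1,k):
    if st[i,4]>60: q=C[l==i];print(ce[i].round(),st[i,4],"mid",((q.max(0)+q.min(0))/2).round(4),"ext",np.ptp(q,0).round(4))
E
```

```text
t 3.65 q [ 34.7  14.1 -23.6   0.  -52.4 141.8] tcp [0.5309 0.1335 0.1211] open 0.0279 F [0.5 0.3 1.6]
tool x [-0.001 -0.002 -1.   ] y [ 0.062  0.998 -0.002] z ang -3.56
shift cm in tool axes [ 4.71  0.05 -0.14]
spin rad 0.002
[370. 197.] 334 mid [0.6135 0.1446 0.0907] ext [0.0131 0.0121 0.0113]
[255. 217.] 314 mid [0.5286 0.1347 0.0912] ext [0.0137 0.0133 0.0119]
```

View pics/w2.png

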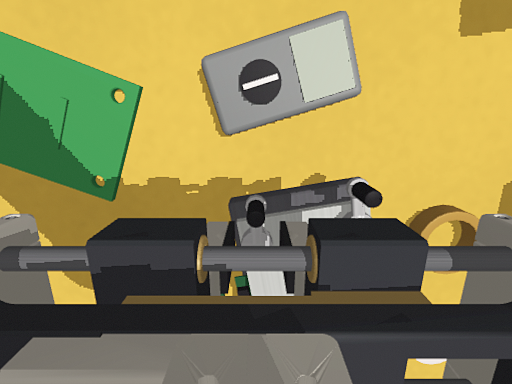

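The view shows the handle top at (255,215), centred between the fingers, at (0.529, 0.1345). I'll descend and close to a loose cage.

Call:
move_arm(commands=[[[2.3,0.05,-0.2,0],[2.4,0,0,0],[0,0,0,0]]])

```text
clock: 4.0
tool_pos: [0.5287, 0.1339, 0.0738]
orientation: [-165.2, 90.0, -168.8]
force: [0.5, 0.1, 0.6]
opening: 0.0282
```

Call:
move_arm(commands=[[[0,0,0,0],[0,0,0,0],[0,0,0,0]]], jaw=1.7)

```text
clock: 4.3
tool_pos: [0.53, 0.1345, 0.0754]
orientation: [32.8, 89.8, 29.4]
force: [-1.2, 0.5, -1.1]
opening: 0.0176
```

Call:
move_arm(commands=[[[0.036,-0.035,0.5,0.14],[0.036,-0.035,0.5,0.14],[0.036,-0.035,0.5,0.14],[0.036,-0.035,0.5,0.14],[0,0,0,0]]])

```text
clock: 4.8
tool_pos: [0.5484, 0.1276, 0.073]
orientation: [64.2, 89.9, 28.5]
force: [-0.4, 1.1, 0.7]
opening: 0.0169
```

```bash
cat >> h.py <<'E'
def circ(ax,zt=None):
    o,M,p=report();v=p[:2]-np.array(ax);a=np.degrees(np.arctan2(v[1],v[0]))
    za=np.degrees(np.arctan2(M[1,2],M[0,2]))
    f=M.T@o['force'];print("arm ang",a.round(1),"r mm",(1000*np.hypot(*v)).round(1),"z ang-(arm-90)",((za-a+90+180)%360-180).round(1),"F tool",f.round(1))
E
python3 -c "
from h import *
circ((.5271,.0999))"
```

```text
t 4.8 q [ 33.   18.6 -24.8   0.  -46.6 111.3] tcp [0.5484 0.1276 0.073 ] open 0.0169 F [-0.4  1.1  0.7]
tool x [ 0.001  0.001 -1.   ] y [0.583 0.812 0.001] z ang -35.69
arm ang 52.4 r mm 35.0 z ang-(arm-90) 1.9 F tool [-0.7  0.7 -1. ]
```

Call:
move_arm(commands=[[[0.036,-0.035,0.5,0.14],[0.036,-0.035,0.5,0.14],[0.036,-0.035,0.5,0.14],[0.036,-0.035,0.5,0.14],[0.036,-0.035,0.5,0.14],[0.036,-0.035,0.5,0.14],[0.036,-0.035,0.5,0.14],[0,0,0,0]]])

```text
clock: 5.6
tool_pos: [0.5633, 0.0974, 0.0704]
orientation: [117.1, 89.9, 25.5]
force: [0.5, 1.2, -0.3]
opening: 0.0172
```

```bash
python3 -c "
from h import *
circ((.5271,.0999))"
```

```text
t 5.6 q [ 29.4  19.4 -23.8   0.  -46.6  59. ] tcp [0.5633 0.0974 0.0704] open 0.0172 F [ 0.5  1.2 -0.3]
tool x [ 0.002  0.001 -1.   ] y [ 1.    -0.028  0.002] z ang -91.62
arm ang -4.0 r mm 36.3 z ang-(arm-90) 2.4 F tool [ 0.3  0.4 -1.2]
```

Call:
move_arm(commands=[[[0.036,-0.035,0.5,0.14],[0.036,-0.035,0.5,0.14],[0.036,-0.035,0.5,0.14],[0.036,-0.035,0.5,0.14],[0.036,-0.035,0.5,0.14],[0.036,-0.035,0.5,0.14],[0.036,-0.035,0.5,0.14],[0,0,0,0]]])

```text
clock: 6.4
tool_pos: [0.5463, 0.068, 0.0678]
orientation: [160.2, 89.9, 12.6]
force: [3.6, -1.4, 0.5]
opening: 0.0168
```

```bash
python3 -c "
from h import *
circ((.5271,.0999))"
```

```text
t 6.4 q [ 27.5  17.9 -26.7   0.  -45.3   4.9] tcp [0.5463 0.068  0.0678] open 0.0168 F [ 3.6 -1.4  0.5]
tool x [ 0.002  0.    -1.   ] y [ 0.536 -0.844  0.001] z ang -147.62
arm ang -59.0 r mm 37.2 z ang-(arm-90) 1.4 F tool [-0.5  3.1 -2.3]
```

Call:
move_arm(commands=[[[0.01,-0.04,0.144,0.04],[0.01,-0.04,0.144,0.04],[0.01,-0.003,0.144,0.04],[0,0,0,0]]])

```text
clock: 6.8
tool_pos: [0.5424, 0.0667, 0.0673]
orientation: [162.3, 89.9, 8.0]
force: [3.6, -0.5, 0.3]
opening: 0.0173
```

```bash
python3 -c "
from h import *
circ((.5271,.0999))"
```

```text
t 6.8 q [ 27.6  17.6 -27.2   0.  -45.1  -1.9] tcp [0.5424 0.0667 0.0673] open 0.0173 F [ 3.6 -0.5  0.3]
tool x [ 0.001  0.    -1.   ] y [ 0.434 -0.901  0.   ] z ang -154.3
arm ang -65.3 r mm 36.5 z ang-(arm-90) 1.0 F tool [-0.3  2.  -3.1]
```

Call:
move_arm(commands=[[[0.01,-0.003,0.144,0.04],[0.01,-0.003,0.144,0.04],[0.01,-0.003,0.144,0.04],[0,0,0,0]]])

```text
clock: 7.2
tool_pos: [0.5381, 0.065, 0.0669]
orientation: [168.4, 90.0, 7.1]
force: [1.8, -0.0, 1.5]
opening: 0.0169
```

Call:
move_arm(commands=[[[0.01,-0.003,0.144,0.04],[0,0,0,0]]])

```text
clock: 7.4
tool_pos: [0.5365, 0.0645, 0.0666]
orientation: [172.1, 90.0, 8.5]
force: [2.6, -0.9, 2.5]
opening: 0.0167
```

```bash
python3 -c "
from h import *
circ((.5271,.0999))"
```

```text
t 7.4 q [ 27.7  17.2 -27.9   0.  -44.8 -11.3] tcp [0.5365 0.0645 0.0666] open 0.0167 F [ 2.6 -0.9  2.5]
tool x [ 0.  0. -1.] y [ 0.281 -0.96   0.   ] z ang -163.66
arm ang -75.1 r mm 36.6 z ang-(arm-90) 1.4 F tool [-2.5  1.5 -2.2]
```

Call:
move_arm(commands=[[[0.01,-0.003,0.144,0.04],[0.01,-0.003,0.144,0.04],[0.01,-0.003,0.144,0.04],[0,0,0,0]]])

```text
clock: 7.8
tool_pos: [0.5322, 0.0637, 0.0662]
orientation: [-161.2, 90.0, 28.2]
force: [2.3, 0.5, 2.5]
opening: 0.0173
```

Call:
move_arm(commands=[[[0.01,-0.003,0.144,0.04],[0.01,-0.003,0.144,0.04],[0.01,-0.003,0.144,0.04],[0,0,0,0]]])

```text
clock: 8.2
tool_pos: [0.5278, 0.0632, 0.0658]
orientation: [-127.8, 90.0, 54.7]
force: [1.6, 1.2, 1.7]
opening: 0.0168
```

Call:
move_arm(commands=[[[0.01,-0.003,0.144,0.04],[0.01,-0.003,0.144,0.04],[0.01,-0.003,0.144,0.04],[0,0,0,0]]])

```text
clock: 8.6
tool_pos: [0.5235, 0.0633, 0.0655]
orientation: [-84.1, 90.0, 91.5]
force: [1.6, 1.8, 2.0]
opening: 0.017
```

Call:
move_arm(commands=[[[0.01,-0.003,0.144,0.04],[0.01,-0.003,0.144,0.04],[0.01,-0.003,0.144,0.04],[0,0,0,0]]])

```text
clock: 9.0
tool_pos: [0.5194, 0.0639, 0.0652]
orientation: [-140.5, 90.0, 28.2]
force: [3.0, 1.2, 0.6]
opening: 0.0173
```

```bash
cat > hs.py <<'E'
from h import *
from plant import *
def handles(tag,lo=.075):
    for n in("scene","side"):
        p,d=snapshot(n);c=calibration(n);C=cloud(d,c['mtx'],c['T'])
        cv2.imwrite(f"pics/{tag}_{n}.png",p[:,:,::-1])
        w=(C[...,0]>.45)&(C[...,0]<.72)&(C[...,1]>-.12)&(C[...,1]<.2)
        m=(p.max(2)<60)&w&(C[...,2]>lo-.01)&(C[...,2]<.104)
        k,l,s,ce=cv2.connectedComponentsWithStats(m.astype(np.uint8))
        for i in range(1,k):
            if s[i,4]>=12: q=C[l==i];print(n,ce[i].round(),s[i,4],"mean",q.mean(0).round(4),"z98",np.percentile(q[:,2],95).round(4))
E
python3 - <<'E'
from hs import *
circ((.5271,.0999)); handles("a")
E
```

```text
t 9.0 q [ 28.5  15.9 -30.2   0.  -43.9 -39.8] tcp [0.5194 0.0639 0.0652] open 0.0173 F [3.  1.2 0.6]
tool x [ 0.  0. -1.] y [-0.195 -0.981 -0.   ] z ang 168.75
arm ang -102.1 r mm 36.8 z ang-(arm-90) 0.9 F tool [-0.6 -1.7 -2.7]
scene [262. 187.] 66 mean [0.5178 0.0706 0.0807] z98 0.0942
scene [206. 199.] 32 mean [ 0.6228 -0.0058  0.0797] z98 0.0925
scene [263. 228.] 49 mean [0.6203 0.1456 0.0828] z98 0.0948
side [305. 178.] 67 mean [ 0.6145 -0.0105  0.0849] z98 0.0973
side [253. 187.] 74 mean [0.52   0.0576 0.0797] z98 0.0936
side [283. 202.] 72 mean [ 0.531  -0.0179  0.085 ] z98 0.0965
```

Call:
move_arm(commands=[[[0.01,-0.003,0.144,0.04],[0.01,-0.003,0.144,0.04],[0,0,0,0]]])

```text
clock: 9.4
tool_pos: [0.5178, 0.0648, 0.0654]
orientation: [-151.0, 89.9, 13.1]
force: [6.9, 0.7, -1.0]
opening: 0.0168
```

```bash
python3 - <<'E'
from h import *
from plant import *
circ((.5271,.0999))
p,d=snapshot("side");cv2.imwrite("pics/b.png",cv2.resize(p[130:250,190:340,::-1],None,fx=4,fy=4,interpolation=cv2.INTER_CUBIC))
E
```

```text
t 9.4 q [ 28.7  15.7 -30.4   0.1 -43.7 -44.7] tcp [0.5178 0.0648 0.0654] open 0.0168 F [ 6.9  0.7 -1. ]
tool x [ 0.003  0.001 -1.   ] y [-0.274 -0.962 -0.001] z ang 164.11
arm ang -104.8 r mm 36.3 z ang-(arm-90) -1.1 F tool [ 1.  -2.5 -6.5]
```

View pics/b.png

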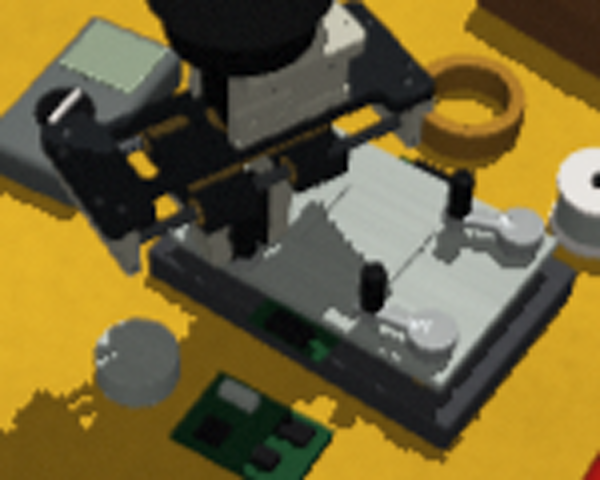

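The handle at (250,240) is still caged between the fingers, and the force has risen to 6.5 N, so the stop is close. One more small step.

Call:
move_arm(commands=[[[0.01,-0.003,0.144,0.04],[0,0,0,0],[0,0,0,0]]])

```text
clock: 9.75
tool_pos: [0.5171, 0.0652, 0.0654]
orientation: [-150.9, 89.8, 11.0]
force: [9.1, -1.3, -1.5]
opening: 0.0168
```

```bash
python3 -c "
from h import *
circ((.5271,.0999))"
```

```text
t 9.75 q [ 28.8  15.7 -30.6   0.1 -43.6 -47. ] tcp [0.5171 0.0652 0.0654] open 0.0168 F [ 9.1 -1.3 -1.5]
tool x [ 0.003  0.001 -1.   ] y [-0.311 -0.951 -0.002] z ang 161.9
arm ang -106.1 r mm 36.1 z ang-(arm-90) -2.0 F tool [ 1.5 -1.6 -9. ]
```

Call:
move_arm(commands=[[[0,0,-0.25,0],[0,0,-0.2,0],[0,0,0,0]]], jaw=2.8)

```text
clock: 10.05
tool_pos: [0.5183, 0.0628, 0.0643]
orientation: [39.6, 89.9, -158.7]
force: [-0.2, -0.4, 0.0]
opening: 0.0277
```

Call:
move_arm(commands=[[[-2,0,0,0],[-4,0,0,0],[-4,0,0,0],[0,0,0,-0.147],[0,0,0,-0.147],[0,0,0,-0.147],[0,0,0,-0.147],[0,0,0,-0.147]]])

```text
clock: 10.85
tool_pos: [0.5182, 0.063, 0.1644]
orientation: [-6.9, 89.9, -162.7]
force: [-0.1, 0.3, 0.6]
opening: 0.0278
```

Call:
move_arm(commands=[[[0,0,0,-0.147],[0,0,0,-0.147],[0,0,0,-0.147],[0,0,0,-0.147],[0,0,0,-0.147],[0,0,0,-0.147],[0,0,0,-0.147],[0,0,0,-0.147]]])

```text
clock: 11.65
tool_pos: [0.5182, 0.063, 0.1643]
orientation: [-73.6, 89.9, -162.0]
force: [0.4, -0.4, -0.5]
opening: 0.0279
```

Call:
move_arm(commands=[[[0,0,0,-0.147],[0,0,0,-0.147],[0,0,0,-0.147],[0,0,0,-0.147],[0,0,0,-0.147],[0,0,0,-0.147],[0,0,0,-0.147],[0,0,0,-0.147]]])

```text
clock: 12.45
tool_pos: [0.5182, 0.063, 0.1643]
orientation: [-141.1, 89.9, -162.1]
force: [-0.4, 0.3, -0.1]
opening: 0.0276
```

```bash
python3 - <<'E'
from hs import *
report([.617,-.008,.12],0);handles("c")
E
```

```text
t 12.45 q [ 28.5   9.2 -23.5  -0.  -57.5 130.5] tcp [0.5182 0.063  0.1643] open 0.0276 F [-0.4  0.3 -0.1]
tool x [-0.002 -0.001 -1.   ] y [ 0.359  0.933 -0.001] z ang -21.03
shift cm in tool axes [ 4.42 -3.08 11.77]
spin rad -0.367
scene [227. 177.] 53 mean [ 0.5392 -0.014   0.0821] z98 0.0947
scene [258. 188.] 56 mean [0.5256 0.0642 0.0789] z98 0.0875
scene [206. 200.] 27 mean [ 0.6228 -0.0061  0.0782] z98 0.0888
scene [263. 229.] 31 mean [0.6211 0.1449 0.08  ] z98 0.0936
side [253. 148.] 27 mean [0.6099 0.1426 0.0788] z98 0.0911
side [305. 178.] 66 mean [ 0.6142 -0.0108  0.0856] z98 0.0978
side [252. 186.] 48 mean [0.519  0.0609 0.0812] z98 0.0889
side [283. 202.] 66 mean [ 0.5312 -0.0182  0.084 ] z98 0.0963
```

Call:
move_arm(commands=[[[0,-1.03,3.92,0],[0,-1.03,3.92,0],[0,-1.02,3.93,0],[1.4,0,0,-0.12],[1.5,0,0,-0.12],[1.5,0,0,-0.12],[0,0,0,0]]])

```text
clock: 13.25
tool_pos: [0.6156, -0.0088, 0.1182]
orientation: [-169.4, 89.7, -170.3]
force: [-0.9, 0.2, -0.6]
opening: 0.0279
```

```bash
python3 - <<'E'
from h import *
o,M,p=report([.617,-.008,.074],0)
from plant import *
s,d=snapshot("wrist");c=calibration("wrist")
T=np.eye(4);T[:3,:3]=M;T[:3,3]=p;T=T@c['tool_from_camera'];C=cloud(d,c['mtx'],T)
m=((C[...,2]>.085)&(C[...,2]<.105)&(s.max(2)<80)).astype(np.uint8)
k,l,st,ce=cv2.connectedComponentsWithStats(m)
for i in range(1,k):
    if st[i,4]>60: q=C[l==i];print(ce[i].round(),st[i,4],"mid",((q.max(0)+q.min(0))/2).round(4),"ext",np.ptp(q,0).round(4))
E
```

```text
t 13.25 q [ 17.3  20.2 -14.9  -0.  -55.2 161.8] tcp [ 0.6156 -0.0088  0.1182] open 0.0279 F [-0.9  0.2 -0.6]
tool x [-0.005 -0.001 -1.   ] y [ 0.016  1.    -0.001] z ang -0.94
shift cm in tool axes [4.42 0.08 0.16]
spin rad -0.016
[119. 121.] 297 mid [0.5218 0.0629 0.0868] ext [0.0131 0.0126 0.0035]
[260. 219.] 324 mid [ 0.6166 -0.0088  0.0911] ext [0.0127 0.0133 0.0121]
```

Call:
move_arm(commands=[[[2.2,0,0.1,0],[2.2,0,0,0],[0,0,0,0]]])

```text
clock: 13.6
tool_pos: [0.6169, -0.0084, 0.0751]
orientation: [-169.5, 89.8, -170.6]
force: [0.3, -0.6, 0.3]
opening: 0.0277
```

Call:
move_arm(commands=[[[0,0,0,0],[0,0,0,0],[0,0,0,0],[0.035,0.2,0.52,0],[0.035,0.12,0.55,0],[0.035,0.03,0.56,0],[0,0,0,0]]], jaw=1.7)

```text
clock: 14.3
tool_pos: [0.6359, -0.0048, 0.0756]
orientation: [-25.5, 90.0, -26.3]
force: [-0.2, 0.4, -0.2]
opening: 0.0169
```

```bash
python3 -c "
from h import *
circ((.6324,-.0398))"
```

```text
t 14.3 q [ 17.1  24.3 -15.    0.  -50.7 162.1] tcp [ 0.6359 -0.0048  0.0756] open 0.0169 F [-0.2  0.4 -0.2]
tool x [ 0. -0. -1.] y [ 0.013  1.    -0.   ] z ang -0.77
arm ang 84.3 r mm 35.2 z ang-(arm-90) 4.9 F tool [ 0.2  0.4 -0.2]
```

Call:
move_arm(commands=[[[0.05,-0.035,0.5,0.14],[0.036,-0.035,0.5,0.14],[0.036,-0.035,0.5,0.14],[0.036,-0.035,0.5,0.14],[0.036,-0.035,0.5,0.14],[0.036,-0.035,0.5,0.14],[0.036,-0.035,0.5,0.14],[0,0,0,0]]])

```text
clock: 15.1
tool_pos: [0.665, -0.0217, 0.073]
orientation: [20.9, 90.0, -36.1]
force: [-1.4, 1.0, 1.2]
opening: 0.017
```

```bash
python3 -c "
from h import *
circ((.6324,-.0398))"
```

```text
t 15.1 q [ 14.9  26.8 -11.1   0.  -52.1 108. ] tcp [ 0.665  -0.0217  0.073 ] open 0.017 F [-1.4  1.   1.2]
tool x [ 0. -0. -1.] y [0.839 0.544 0.   ] z ang -57.07
arm ang 29.0 r mm 37.3 z ang-(arm-90) 3.9 F tool [-1.2 -0.6 -1.6]
```

Call:
move_arm(commands=[[[0.036,-0.06,0.5,0.14],[0.036,-0.05,0.5,0.14],[0.036,-0.05,0.5,0.14],[0.036,-0.045,0.5,0.14],[0.036,-0.045,0.5,0.14],[0.036,-0.045,0.5,0.14],[0,0,0,0]]])

```text
clock: 15.8
tool_pos: [0.6692, -0.0504, 0.0713]
orientation: [110.2, 89.9, 5.3]
force: [0.9, 1.5, -0.3]
opening: 0.0172
```

```bash
python3 -c "
from h import *
circ((.6324,-.0398))"
```

```text
t 15.8 q [ 12.3  27.3 -10.5   0.  -52.1  62.7] tcp [ 0.6692 -0.0504  0.0713] open 0.0172 F [ 0.9  1.5 -0.3]
tool x [ 0.002  0.    -1.   ] y [ 0.966 -0.258  0.002] z ang -104.97
arm ang -16.0 r mm 38.3 z ang-(arm-90) 1.1 F tool [ 0.3  0.5 -1.6]
```

Call:
move_arm(commands=[[[0.036,-0.1,0.5,0.14],[0.03,-0.07,0.44,0.12],[0,0,0,0]]])

```text
clock: 16.1
tool_pos: [0.6649, -0.0586, 0.0708]
orientation: [121.9, 89.9, 2.2]
force: [2.9, 2.3, -0.9]
opening: 0.0173
```

Call:
move_arm(commands=[[[0.01,-0.003,0.144,0.04],[0.01,-0.003,0.144,0.04],[0.01,-0.003,0.144,0.04],[0,0,0,0]]])

```text
clock: 16.5
tool_pos: [0.6624, -0.062, 0.0705]
orientation: [125.7, 89.9, -0.7]
force: [4.2, 0.3, 0.4]
opening: 0.0171
```

```bash
python3 -c "
from h import *
circ((.6324,-.0398))"
```

```text
t 16.5 q [ 11.4  26.9 -11.4   0.  -51.7  42.1] tcp [ 0.6624 -0.062   0.0705] open 0.0171 F [4.2 0.3 0.4]
tool x [ 0.002 -0.    -1.   ] y [ 0.805 -0.594  0.002] z ang -126.43
arm ang -36.5 r mm 37.3 z ang-(arm-90) 0.1 F tool [-0.3  3.2 -2.7]
```

Call:
move_arm(commands=[[[0.01,-0.01,0.144,0.04],[0.01,-0.01,0.144,0.04],[0.01,-0.003,0.144,0.04],[0,0,0,0]]])

```text
clock: 16.9
tool_pos: [0.6591, -0.0654, 0.0702]
orientation: [128.8, 89.9, -4.6]
force: [3.9, 0.8, 1.3]
opening: 0.017
```

Call:
move_arm(commands=[[[0.01,-0.01,0.144,0.04],[0.01,-0.01,0.144,0.04],[0.01,-0.003,0.144,0.04],[0,0,0,0]]])

```text
clock: 17.3
tool_pos: [0.6556, -0.0683, 0.0698]
orientation: [132.3, 89.9, -8.1]
force: [4.0, 0.3, 1.1]
opening: 0.0174
```

Call:
move_arm(commands=[[[0.01,-0.01,0.144,0.04],[0.01,-0.01,0.144,0.04],[0.01,-0.003,0.144,0.04],[0,0,0,0]]])

```text
clock: 17.7
tool_pos: [0.6518, -0.0708, 0.0694]
orientation: [127.7, 90.0, -19.6]
force: [3.7, -0.4, 0.7]
opening: 0.0169
```

```bash
python3 -c "
from h import *
circ((.6324,-.0398))"
```

```text
t 17.7 q [ 10.8  26.2 -12.7   0.  -51.1  21.9] tcp [ 0.6518 -0.0708  0.0694] open 0.0169 F [ 3.7 -0.4  0.7]
tool x [ 0. -0. -1.] y [ 0.541 -0.841  0.   ] z ang -147.26
arm ang -58.0 r mm 36.5 z ang-(arm-90) 0.7 F tool [-0.7  2.4 -2.9]
```

Call:
move_arm(commands=[[[0.02,-0.003,0.144,0.04],[0.02,-0.003,0.144,0.04],[0.02,-0.003,0.144,0.04],[0,0,0,0]]])

```text
clock: 18.1
tool_pos: [0.6479, -0.0729, 0.0688]
orientation: [126.5, 90.0, -27.7]
force: [2.8, 0.3, 1.7]
opening: 0.0171
```

Call:
move_arm(commands=[[[0.02,-0.003,0.144,0.04],[0.02,-0.003,0.144,0.04],[0.02,-0.003,0.144,0.04],[0,0,0,0]]])

```text
clock: 18.5
tool_pos: [0.6438, -0.0744, 0.0681]
orientation: [94.5, 90.0, -66.6]
force: [2.4, -0.1, 2.7]
opening: 0.0174
```

Call:
move_arm(commands=[[[0.01,-0.003,0.144,0.04],[0.01,-0.003,0.144,0.04],[0.01,-0.003,0.144,0.04],[0,0,0,0]]])

```text
clock: 18.9
tool_pos: [0.6395, -0.0755, 0.0677]
orientation: [-32.7, 90.0, 159.3]
force: [2.1, 0.3, 2.5]
opening: 0.017
```

```bash
python3 -c "
from h import *
circ((.6324,-.0398))"
```

```text
t 18.9 q [ 10.6  25.4 -14.3  -0.  -50.3   1.5] tcp [ 0.6395 -0.0755  0.0677] open 0.017 F [2.1 0.3 2.5]
tool x [-0.  0. -1.] y [ 0.209 -0.978 -0.   ] z ang -167.93
arm ang -78.7 r mm 36.4 z ang-(arm-90) 0.8 F tool [-2.5  0.1 -2.1]
```

Call:
move_arm(commands=[[[0.01,-0.003,0.144,0.04],[0.01,-0.003,0.144,0.04],[0.01,-0.003,0.144,0.04],[0,0,0,0]]])

```text
clock: 19.3
tool_pos: [0.6365, -0.0756, 0.0677]
orientation: [-170.9, 89.9, 14.3]
force: [5.0, 2.3, 0.3]
opening: 0.017
```

Call:
move_arm(commands=[[[0,-0.003,0.144,0.04],[0,-0.003,0.07,0.02],[0,0,0,0],[0,0,0,0]]])

```text
clock: 19.7
tool_pos: [0.6355, -0.0754, 0.0678]
orientation: [-170.2, 89.8, 11.6]
force: [8.5, 2.5, -1.1]
opening: 0.0173
```

```bash
python3 -c "
from h import *
circ((.6324,-.0398))"
```

```text
t 19.7 q [ 10.7  25.  -15.1  -0.  -49.7  -8.8] tcp [ 0.6355 -0.0754  0.0678] open 0.0173 F [ 8.5  2.5 -1.1]
tool x [ 0.004  0.001 -1.   ] y [ 0.032 -0.999 -0.001] z ang -178.14
arm ang -85.1 r mm 35.7 z ang-(arm-90) -3.0 F tool [ 1.1 -2.2 -8.5]
```

Call:
move_arm(commands=[[[0,0,-0.25,0],[0,0,-0.2,0],[0,0,0,0]]], jaw=2.8)

```text
clock: 20.0
tool_pos: [0.6364, -0.0764, 0.0665]
orientation: [3.1, 89.8, -175.2]
force: [0.1, -0.5, -1.4]
opening: 0.0274
```

Call:
move_arm(commands=[[[-2,0,0,0],[-4,0,0,0],[-4,0,0,0],[0,0,0,-0.147],[0,0,0,-0.147],[0,0,0,-0.147],[0,0,0,-0.147],[0,0,0,-0.147]]])

```text
clock: 20.8
tool_pos: [0.6365, -0.0765, 0.1667]
orientation: [-40.5, 89.9, -176.4]
force: [-0.4, -0.3, -0.6]
opening: 0.0284
```

Call:
move_arm(commands=[[[0,0,0,-0.147],[0,0,0,-0.147],[0,0,0,-0.147],[0,0,0,-0.147],[0,0,0,-0.147],[0,0,0,-0.147],[0,0,0,-0.147],[0,0,0,-0.147]]])

```text
clock: 21.6
tool_pos: [0.6365, -0.0765, 0.1666]
orientation: [-106.4, 89.9, -174.9]
force: [-0.4, -0.4, -0.1]
opening: 0.0281
```

Call:
move_arm(commands=[[[0,0,0,-0.147],[0,0,0,-0.147],[0,0,0,-0.147],[0,0,0,-0.147],[0,0,0,-0.147],[0,0,0,-0.147],[0,0,0,-0.147],[0,0,0,-0.147]]])

```text
clock: 22.4
tool_pos: [0.6365, -0.0765, 0.1667]
orientation: [-175.1, 89.9, -176.3]
force: [-0.4, 0.1, -0.2]
opening: 0.0278
```

```bash
python3 - <<'E'
from hs import *
report([.534,-.0155,.12],3);handles("d")
E
```

```text
t 22.4 q [ 10.5  19.9  -8.4  -0.  -61.8 168.3] tcp [ 0.6365 -0.0765  0.1667] open 0.0278 F [-0.4  0.1 -0.2]
tool x [-0.002 -0.    -1.   ] y [ 0.02  1.   -0.  ] z ang -1.13
shift cm in tool axes [  4.69   5.9  -10.36]
spin rad -0.072
scene [227. 177.] 51 mean [ 0.5394 -0.0139  0.0818] z98 0.0944
scene [258. 189.] 55 mean [0.5259 0.0643 0.0787] z98 0.0874
scene [177. 192.] 46 mean [ 0.6446 -0.0735  0.0781] z98 0.0873
scene [263. 229.] 38 mean [0.6206 0.145  0.0824] z98 0.0951
side [254. 146.] 54 mean [0.6124 0.1411 0.0835] z98 0.0954
side [252. 187.] 52 mean [0.5191 0.0607 0.0802] z98 0.0891
side [335. 190.] 61 mean [ 0.6379 -0.0771  0.0804] z98 0.0889
side [283. 202.] 65 mean [ 0.531  -0.0182  0.0839] z98 0.0963
```

Call:
move_arm(commands=[[[0,1.97,-3.45,0],[0,1.97,-3.45,0],[0,1.96,-3.45,0],[2.3,0,0,-0.04],[2.3,0,0,-0.03],[0,0,0,0]]])

```text
clock: 23.1
tool_pos: [0.5331, -0.0149, 0.1189]
orientation: [-171.7, 89.7, -169.4]
force: [-0.6, -0.4, -1.0]
opening: 0.0282
```

```bash
cat > wl.py <<'E'
from h import *
import sys
from plant import *
t=[float(x) for x in sys.argv[1:]]
o,M,p=report(t[:3],t[3])
s,d=snapshot("wrist");c=calibration("wrist")
T=np.eye(4);T[:3,:3]=M;T[:3,3]=p;T=T@c['tool_from_camera'];C=cloud(d,c['mtx'],T)
m=((C[...,2]>.085)&(C[...,2]<.105)&(s.max(2)<80)).astype(np.uint8)
k,l,st,ce=cv2.connectedComponentsWithStats(m)
for i in range(1,k):
    if st[i,4]>60: q=C[l==i];print(ce[i].round(),st[i,4],"mid",((q.max(0)+q.min(0))/2).round(4),"ext",np.ptp(q,0).round(4))
E
python3 wl.py .534 -.0155 .074 3
```

```text
t 23.1 q [ 1.940e+01  1.310e+01 -2.530e+01 -1.000e-01 -5.200e+01  1.629e+02] tcp [ 0.5331 -0.0149  0.1189] open 0.0282 F [-0.6 -0.4 -1. ]
tool x [-0.005 -0.001 -1.   ] y [-0.04   0.999 -0.001] z ang 2.3
shift cm in tool axes [ 4.49 -0.06  0.11]
spin rad -0.012
[245. 108.] 320 mid [0.5206 0.0627 0.0872] ext [0.013  0.0124 0.0042]
[258. 220.] 313 mid [ 0.533  -0.0157  0.0907] ext [0.0134 0.0128 0.0113]
```

Call:
move_arm(commands=[[[2.2,-0.05,0.03,0],[2.3,0,0,0],[0,0,0,0]]])

```text
clock: 23.45
tool_pos: [0.5348, -0.0156, 0.0748]
orientation: [-167.7, 89.8, -165.4]
force: [-0.5, 0.3, -0.3]
opening: 0.028
```

Call:
move_arm(commands=[[[0,0,0,0],[0,0,0,0],[0,0,0,0],[0.025,0.07,0.4,0],[0.025,0.02,0.41,0],[0.036,-0.035,0.5,0.14],[0.036,-0.035,0.5,0.14],[0,0,0,0]]], jaw=1.7)

```text
clock: 24.25
tool_pos: [0.555, -0.0147, 0.0752]
orientation: [1.9, 90.0, -11.8]
force: [0.4, 0.4, 1.7]
opening: 0.0173
```

```bash
python3 -c "
from h import *
circ((.5429,-.0493))"
```

```text
t 24.25 q [ 18.7  17.8 -25.6   0.  -46.6 147.6] tcp [ 0.555  -0.0147  0.0752] open 0.0173 F [0.4 0.4 1.7]
tool x [ 0.001 -0.    -1.   ] y [0.236 0.972 0.   ] z ang -13.68
arm ang 70.7 r mm 36.7 z ang-(arm-90) 5.6 F tool [-1.7  0.4  0.3]
```

Call:
move_arm(commands=[[[0.045,-0.06,0.5,0.149],[0.045,-0.05,0.5,0.149],[0.036,-0.05,0.5,0.149],[0.036,-0.04,0.5,0.149],[0.036,-0.04,0.5,0.149],[0.036,-0.035,0.5,0.145],[0.036,-0.035,0.5,0.14],[0,0,0,0]]])

```text
clock: 25.05
tool_pos: [0.5791, -0.0383, 0.0726]
orientation: [81.4, 89.9, 8.9]
force: [0.1, 1.0, 0.1]
opening: 0.0169
```

```bash
python3 -c "
from h import *
circ((.5429,-.0493))"
```

```text
t 25.05 q [ 15.5  20.  -22.6   0.  -47.4  92. ] tcp [ 0.5791 -0.0383  0.0726] open 0.0169 F [0.1 1.  0.1]
tool x [ 0.001  0.    -1.   ] y [0.954 0.301 0.001] z ang -72.49
arm ang 16.9 r mm 37.8 z ang-(arm-90) 0.6 F tool [-0.1  0.4 -0.9]
```

Call:
move_arm(commands=[[[0.036,-0.06,0.5,0.14],[0.036,-0.06,0.5,0.14],[0.036,-0.055,0.5,0.14],[0.036,-0.05,0.5,0.14],[0.036,-0.045,0.5,0.14],[0.036,-0.045,0.5,0.14],[0.036,-0.045,0.5,0.14],[0,0,0,0]]])

```text
clock: 25.85
tool_pos: [0.5716, -0.0714, 0.0703]
orientation: [133.2, 89.9, 4.7]
force: [1.2, -0.4, 0.2]
opening: 0.017
```

Call:
move_arm(commands=[[[0.01,-0.01,0.144,0.04],[0.01,-0.01,0.144,0.04],[0.01,-0.003,0.144,0.04],[0,0,0,0]]])

```text
clock: 26.25
tool_pos: [0.5686, -0.0742, 0.0699]
orientation: [136.9, 89.9, 1.7]
force: [1.2, 1.5, -0.5]
opening: 0.0169
```

```bash
python3 -c "
from h import *
circ((.5429,-.0493))"
```

```text
t 26.25 q [ 12.1  19.6 -23.6   0.  -46.7  32.7] tcp [ 0.5686 -0.0742  0.0699] open 0.0169 F [ 1.2  1.5 -0.5]
tool x [ 0.001  0.    -1.   ] y [ 0.705 -0.709  0.001] z ang -135.18
arm ang -44.1 r mm 35.8 z ang-(arm-90) -1.1 F tool [ 0.5 -0.2 -1.9]
```

Call:
move_arm(commands=[[[0.015,0,0.144,0.04],[0.015,0,0.144,0.04],[0.015,0,0.144,0.04],[0,0,0,0]]])

```text
clock: 26.65
tool_pos: [0.5651, -0.0772, 0.0694]
orientation: [139.1, 90.0, -3.1]
force: [1.9, 0.5, 1.6]
opening: 0.0171
```

Call:
move_arm(commands=[[[0.015,-0.003,0.144,0.04],[0.015,-0.003,0.144,0.04],[0.015,-0.003,0.144,0.04],[0,0,0,0]]])

```text
clock: 27.05
tool_pos: [0.5613, -0.0797, 0.0688]
orientation: [131.5, 90.0, -17.6]
force: [1.4, 0.1, 0.3]
opening: 0.0168
```

Call:
move_arm(commands=[[[0.015,-0.003,0.144,0.04],[0.015,-0.003,0.144,0.04],[0.015,-0.003,0.144,0.04],[0,0,0,0]]])

```text
clock: 27.45
tool_pos: [0.5575, -0.0817, 0.0684]
orientation: [139.7, 90.0, -16.3]
force: [1.6, -0.7, 0.7]
opening: 0.0167
```

```bash
python3 -c "
from h import *
circ((.5429,-.0493))"
```

```text
t 27.45 q [ 11.6  19.  -24.9   0.  -46.1  12.4] tcp [ 0.5575 -0.0817  0.0684] open 0.0167 F [ 1.6 -0.7  0.7]
tool x [ 0. -0. -1.] y [ 0.406 -0.914  0.   ] z ang -156.02
arm ang -65.8 r mm 35.5 z ang-(arm-90) -0.2 F tool [-0.7  1.3 -1.2]
```

Call:
move_arm(commands=[[[0.01,0.01,0.144,0.04],[0.01,0.01,0.144,0.04],[0.01,0,0.144,0.04],[0,0,0,0]]])

```text
clock: 27.85
tool_pos: [0.555, -0.0825, 0.0683]
orientation: [-176.6, 89.8, 20.5]
force: [4.3, 5.5, -1.2]
opening: 0.0174
```

Call:
move_arm(commands=[[[0,0,0.08,0.02],[0,0,0,0],[0,0,0,0]]])

```text
clock: 28.15
tool_pos: [0.5546, -0.0825, 0.0684]
orientation: [-177.0, 89.8, 19.1]
force: [5.6, 3.9, -1.2]
opening: 0.0169
```

```bash
python3 -c "
from h import *
circ((.5429,-.0493))"
```

```text
t 28.15 q [ 11.5  18.7 -25.4  -0.  -45.7   4.6] tcp [ 0.5546 -0.0825  0.0684] open 0.0169 F [ 5.6  3.9 -1.2]
tool x [ 0.004  0.001 -1.   ] y [ 0.276 -0.961 -0.   ] z ang -163.95
arm ang -70.5 r mm 35.2 z ang-(arm-90) -3.4 F tool [ 1.2 -2.2 -6.4]
```

Call:
move_arm(commands=[[[0,0.02,0.144,0.03],[0,0,0,0],[0,0,0,0]]])

```text
clock: 28.45
tool_pos: [0.5539, -0.0827, 0.0684]
orientation: [-174.0, 89.7, 20.3]
force: [6.3, 6.6, -3.5]
opening: 0.0172
```

```bash
python3 -c "
from h import *
circ((.5429,-.0493))"
```

```text
t 28.45 q [ 11.5  18.6 -25.5  -0.1 -45.6   2.9] tcp [ 0.5539 -0.0827  0.0684] open 0.0172 F [ 6.3  6.6 -3.5]
tool x [ 0.005  0.002 -1.   ] y [ 0.248 -0.969 -0.001] z ang -165.66
arm ang -71.8 r mm 35.1 z ang-(arm-90) -3.8 F tool [ 3.5 -4.8 -7.7]
```

Call:
move_arm(commands=[[[0,0,-0.25,0],[0,0,-0.2,0],[0,0,0,0]]], jaw=2.8)

```text
clock: 28.75
tool_pos: [0.5551, -0.0833, 0.0676]
orientation: [-5.4, 89.9, -171.3]
force: [-0.0, 0.0, -0.6]
opening: 0.0272
```

Call:
move_arm(commands=[[[-2,0,0,0],[-4,0,0,0],[-4,0,0,0],[0,0,0,-0.147],[0,0,0,-0.147],[0,0,0,-0.147],[0,0,0,-0.147],[0,0,0,-0.147]]])

```text
clock: 29.55
tool_pos: [0.5548, -0.0836, 0.1676]
orientation: [-49.0, 89.9, -172.4]
force: [-0.3, 0.3, 0.4]
opening: 0.0279
```

Call:
move_arm(commands=[[[0,0,0,-0.147],[0,0,0,-0.147],[0,0,0,-0.147],[0,0,0,-0.147],[0,0,0,-0.147],[0,0,0,-0.147],[0,0,0,-0.147],[0,0,0,-0.147]]])

```text
clock: 30.35
tool_pos: [0.5548, -0.0835, 0.1675]
orientation: [-116.7, 89.9, -172.8]
force: [0.8, -0.3, -0.7]
opening: 0.0277
```

Call:
move_arm(commands=[[[0,0,0,-0.147],[0,0,0,-0.147],[0,0,0,-0.147],[0,0,0,-0.147],[0,0,0,-0.147],[0,0,0,-0.147],[0,0,0,-0.147],[0,0,0,0]]])

```text
clock: 31.15
tool_pos: [0.5549, -0.0835, 0.1676]
orientation: [-173.6, 89.9, -170.9]
force: [1.3, -0.3, -0.0]
opening: 0.0278
```

```bash
python3 - <<'E'
from hs import *
report([.614,.1442,.12],4);handles("e")
E
```

```text
t 31.15 q [ 11.4  12.6 -18.6  -0.  -58.9 171.2] tcp [ 0.5549 -0.0835  0.1676] open 0.0278 F [ 1.3 -0.3 -0. ]
tool x [-0.001 -0.    -1.   ] y [-0.047  0.999 -0.   ] z ang 2.67
shift cm in tool axes [ 4.75 22.48  6.97]
spin rad -0.023
scene [199. 173.] 41 mean [ 0.5642 -0.0804  0.0779] z98 0.0868
scene [258. 188.] 52 mean [0.5257 0.0647 0.0792] z98 0.0872
scene [263. 229.] 48 mean [0.6205 0.1454 0.0826] z98 0.096
side [254. 146.] 54 mean [0.6122 0.141  0.0837] z98 0.0967
side [252. 187.] 51 mean [0.5192 0.0609 0.0799] z98 0.0887
side [335. 190.] 62 mean [ 0.6376 -0.0775  0.0799] z98 0.0892
side [315. 213.] 61 mean [ 0.557  -0.0848  0.0798] z98 0.0882
```

nr is down to 87 as well. Moving to the last nut, fl.

Call:
move_arm(commands=[[[0,4.5,1.4,0],[0,4.5,1.4,0],[0,4.5,1.4,0],[0,4.5,1.4,0],[0,4.48,1.37,0],[2.3,0,0,-0.01],[2.3,0,0,-0.01],[0,0,0,0]]])

```text
clock: 32.05
tool_pos: [0.6132, 0.1439, 0.1184]
orientation: [-160.7, 89.6, -157.2]
force: [0.3, 0.1, -0.3]
opening: 0.0277
```

```bash
python3 wl.py .614 .1442 .074 4
```

```text
t 32.05 q [ 3.090e+01  2.150e+01 -1.290e+01 -1.000e-01 -5.600e+01  1.526e+02] tcp [0.6132 0.1439 0.1184] open 0.0277 F [ 0.3  0.1 -0.3]
tool x [-0.006 -0.003 -1.   ] y [-0.061  0.998 -0.002] z ang 3.48
shift cm in tool axes [4.44 0.04 0.11]
spin rad -0.009
[260. 219.] 306 mid [0.6144 0.1445 0.0905] ext [0.0134 0.0131 0.0106]
```

Call:
move_arm(commands=[[[2.2,0,0.08,0],[2.3,0,0,0],[0,0,0,0]]])

```text
clock: 32.4
tool_pos: [0.6152, 0.1434, 0.0756]
orientation: [-158.7, 89.8, -155.2]
force: [-0.8, 0.4, -0.3]
opening: 0.0285
```

Call:
move_arm(commands=[[[0,0,0,0],[0,0,0,0],[0,0,0,0],[0.036,-0.035,0.5,0.14],[0.036,-0.035,0.5,0.14],[0.036,-0.035,0.5,0.14],[0.036,-0.035,0.5,0.14],[0,0,0,0]]], jaw=1.7)

```text
clock: 33.2
tool_pos: [0.6363, 0.1401, 0.0763]
orientation: [51.7, 89.9, 23.1]
force: [-0.2, 0.9, 0.8]
opening: 0.0169
```

Call:
move_arm(commands=[[[0.036,-0.045,0.5,0.14],[0.036,-0.045,0.5,0.14],[0.036,-0.045,0.5,0.14],[0.036,-0.045,0.5,0.14],[0.036,-0.045,0.5,0.14],[0.036,-0.045,0.5,0.14],[0.036,-0.045,0.5,0.14],[0,0,0,0]]])

```text
clock: 34.0
tool_pos: [0.6543, 0.1117, 0.0738]
orientation: [108.3, 89.9, 23.8]
force: [0.5, 0.4, 0.3]
opening: 0.017
```

```bash
python3 -c "
from h import *
circ((.6166,.1094))"
```

```text
t 34.0 q [ 26.5  26.6 -11.4   0.  -52.   69. ] tcp [0.6543 0.1117 0.0738] open 0.017 F [0.5 0.4 0.3]
tool x [ 0.002  0.001 -1.   ] y [0.995 0.095 0.002] z ang -84.52
arm ang 3.5 r mm 37.8 z ang-(arm-90) 2.0 F tool [-0.3  0.5 -0.4]
```

Call:
move_arm(commands=[[[0.05,-0.06,0.5,0.14],[0.05,-0.06,0.5,0.14],[0.05,-0.055,0.5,0.14],[0.045,-0.05,0.5,0.14],[0.045,-0.045,0.5,0.14],[0.045,-0.04,0.5,0.14],[0.045,-0.04,0.5,0.14],[0,0,0,0]]])

```text
clock: 34.8
tool_pos: [0.6402, 0.0808, 0.0705]
orientation: [155.0, 89.9, 14.5]
force: [0.8, -0.1, 0.0]
opening: 0.0171
```

```bash
python3 -c "
from h import *
circ((.6166,.1094))"
```

```text
t 34.8 q [ 24.5  25.3 -14.1   0.  -50.5  15. ] tcp [0.6402 0.0808 0.0705] open 0.0171 F [ 0.8 -0.1  0. ]
tool x [ 0.002  0.    -1.   ] y [ 0.636 -0.772  0.001] z ang -140.52
arm ang -50.5 r mm 37.1 z ang-(arm-90) 0.0 F tool [-0.   0.5 -0.6]
```

Call:
move_arm(commands=[[[0.015,-0.01,0.144,0.04],[0.015,-0.01,0.144,0.04],[0.015,-0.01,0.144,0.04],[0,0,0,0]]])

```text
clock: 35.2
tool_pos: [0.6366, 0.0787, 0.0698]
orientation: [159.6, 89.9, 12.4]
force: [1.6, -0.4, 0.8]
opening: 0.0167
```

Call:
move_arm(commands=[[[0.015,-0.006,0.144,0.04],[0.015,-0.006,0.144,0.04],[0.015,-0.006,0.144,0.04],[0,0,0,0]]])

```text
clock: 35.6
tool_pos: [0.6326, 0.0765, 0.0691]
orientation: [162.7, 90.0, 8.5]
force: [1.2, 0.8, 0.7]
opening: 0.0168
```

Call:
move_arm(commands=[[[0.015,-0.003,0.144,0.04],[0.015,-0.003,0.144,0.04],[0.015,-0.003,0.144,0.04],[0,0,0,0]]])

```text
clock: 36.0
tool_pos: [0.6286, 0.075, 0.0686]
orientation: [174.9, 90.0, 13.8]
force: [1.5, 0.4, 1.5]
opening: 0.0169
```

```bash
python3 -c "
from h import *
circ((.6166,.1094))"
```

```text
t 36.0 q [ 24.4  24.5 -15.8   0.  -49.7  -5.6] tcp [0.6286 0.075  0.0686] open 0.0169 F [1.5 0.4 1.5]
tool x [ 0.001  0.    -1.   ] y [ 0.323 -0.946  0.   ] z ang -161.13
arm ang -70.7 r mm 36.5 z ang-(arm-90) -0.4 F tool [-1.5  0.1 -1.5]
```

Call:
move_arm(commands=[[[0.01,-0.003,0.144,0.04],[0.01,-0.003,0.144,0.04],[0.01,-0.003,0.144,0.04],[0,0,0,0]]])

```text
clock: 36.4
tool_pos: [0.6257, 0.0744, 0.0687]
orientation: [-172.1, 89.8, 19.9]
force: [4.6, 2.3, 0.1]
opening: 0.0172
```

Rising, so I'll take small steps.

Call:
move_arm(commands=[[[0,0,0.144,0.04],[0,0,0,0],[0,0,0,0]]])

```text
clock: 36.7
tool_pos: [0.6249, 0.0744, 0.0688]
orientation: [-170.6, 89.8, 19.2]
force: [5.8, 2.4, -1.1]
opening: 0.0169
```

```bash
python3 -c "
from h import *
circ((.6166,.1094))"
```

```text
t 36.7 q [ 24.5  24.1 -16.5   0.  -49.2 -14.8] tcp [0.6249 0.0744 0.0688] open 0.0169 F [ 5.8  2.4 -1.1]
tool x [ 0.004  0.001 -1.   ] y [ 0.17  -0.985 -0.001] z ang -170.23
arm ang -76.6 r mm 36.0 z ang-(arm-90) -3.6 F tool [ 1.2 -1.4 -6.2]
```

Call:
move_arm(commands=[[[0,0.01,0.144,0.03],[0,0,0.06,0.01],[0,0,0,0],[0,0,0,0]]])

```text
clock: 37.1
tool_pos: [0.6238, 0.0744, 0.0689]
orientation: [-168.2, 89.7, 19.3]
force: [9.7, 3.3, -2.4]
opening: 0.0172
```

```bash
python3 -c "
from h import *
circ((.6166,.1094))"
```

```text
t 37.1 q [ 24.6  23.9 -16.7   0.  -49.  -17.1] tcp [0.6238 0.0744 0.0689] open 0.0172 F [ 9.7  3.3 -2.4]
tool x [ 0.006  0.002 -1.   ] y [ 0.13  -0.991 -0.001] z ang -172.5
arm ang -78.4 r mm 35.7 z ang-(arm-90) -4.1 F tool [  2.4  -2.  -10. ]
```

Tight: 3.8 N per 1.1 mm matches the spring rate. Releasing, lifting and checking.

Call:
move_arm(commands=[[[0,0,-0.25,0],[0,0,-0.2,0],[0,0,0,0]]], jaw=2.8)

```text
clock: 37.4
tool_pos: [0.6244, 0.0731, 0.0675]
orientation: [11.5, 89.9, -161.2]
force: [-0.2, -0.3, 0.5]
opening: 0.0272
```

Call:
move_arm(commands=[[[-2,0,0,0],[-4,0,0,0],[-4,0,0,0],[-4,-4,0,0],[-3,-4,0,0],[0,-4,0,0],[0,-4,0,0],[0,0,0,0]]])

```text
clock: 38.2
tool_pos: [0.6045, 0.2312, 0.2329]
orientation: [-6.1, 89.9, -178.6]
force: [0.5, -0.2, -0.8]
opening: 0.0281
```

```bash
python3 - <<'E'
from hs import *
report();handles("f")
for n in("scene","side"):
    p,d=snapshot(n);c=calibration(n);C=cloud(d,c['mtx'],c['T'])
    # plate top (expect z=.041): inner part in fixture frame, fit plane
    th=np.radians(6.05);q=C[...,:2]-np.array([.58,.030]);x=q[...,0]*np.cos(th)+q[...,1]*np.sin(th);y=-q[...,0]*np.sin(th)+q[...,1]*np.cos(th)
    m=(abs(x)<.055)&(abs(y)<.085)&(C[...,2]>.034)&(C[...,2]<.048)&(p.min(2)>70)
    A=np.c_[x[m],y[m],np.ones(m.sum())];s=np.linalg.lstsq(A,C[...,2][m],rcond=None)[0];print(n,m.sum(),"plane",s.round(4))
    z=np.load(f"pics/{n}0.npz");C0=cloud(z['d'],c['mtx'],c['T']);m0=(abs(x)<0);q0=C0[...,:2]-np.array([.58,.030]);x0=q0[...,0]*np.cos(th)+q0[...,1]*np.sin(th);y0=-q0[...,0]*np.sin(th)+q0[...,1]*np.cos(th)
    m=(abs(x0)<.055)&(abs(y0)<.085)&(abs(C0[...,2]-.048)<.006)&(z['p'].min(2)>70)
    print("start plane",np.linalg.lstsq(np.c_[x0[m],y0[m],np.ones(m.sum())],C0[...,2][m],rcond=None)[0].round(4))
a=[cv2.resize(cv2.imread(f"pics/f_{n}.png")[120:280,140:370],None,fx=1.7,fy=1.7) for n in("scene","side")]
cv2.imwrite("pics/f.png",np.hstack(a))
E
```

```text
t 38.2 q [ 38.1  17.8  -2.5  -0.  -69.8 -30.7] tcp [0.6045 0.2312 0.2329] open 0.0281 F [ 0.5 -0.2 -0.8]
tool x [-0.001 -0.    -1.   ] y [ 0.13  -0.992 -0.   ] z ang -172.55
scene [258. 189.] 37 mean [0.5259 0.0655 0.0784] z98 0.0876
scene [232. 219.] 42 mean [0.6345 0.0763 0.0783] z98 0.088
side [280. 159.] 48 mean [0.6266 0.072  0.079 ] z98 0.0889
side [252. 187.] 56 mean [0.519  0.0613 0.08  ] z98 0.0884
side [335. 190.] 61 mean [ 0.6379 -0.0772  0.0804] z98 0.0881
side [315. 213.] 63 mean [ 0.5571 -0.085   0.0793] z98 0.089
scene 2095 plane [0.0004 0.0008 0.041 ]
start plane [-0.002  -0.0013  0.0469]
side 2267 plane [0.0026 0.0025 0.0419]
start plane [0.0018 0.0002 0.0477]
```

View pics/f.png

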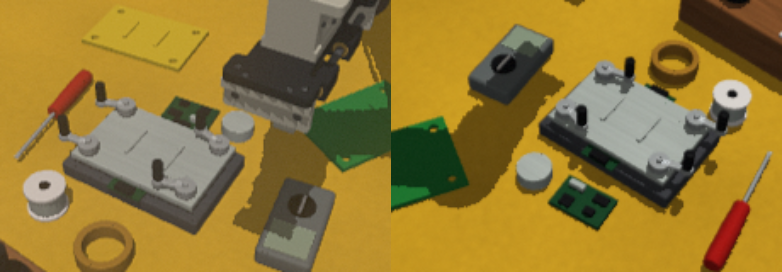

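All four handles point toward -y, the plate is level at 41 mm top (33 mm underside), and the bystanders haven't moved. Handing in.

```bash
python3 -c "
from plant import *
print(close_job())"
```

```text
the job is handed in; nothing more can be done
None
```

All four nuts are tight, and I handed the job in at about 38 s; no verdict was reported. I turned them in cross order (near left, far right, near right, far left), with the fingers loosely caged around each handle. I stopped each nut at its hard stop, with about 8 to 10 N on the handle, well under the 22 N limit.

**Diagonal check:** after the first two nuts, their handles had dropped about 7 mm. The other two were still at their starting height.

**Final checks:**
- **Handles:** the tops measured 87.6 to 88.0 mm in the scene view and 88.1 to 89.0 mm in the side view. Both are slightly above the 87.5 mm limit. The side view already read 1 to 3 mm high at the start, so I put this down to camera offset and relied on the drop and the force rise at each stop.
- **Handle not confirmed in one view:** the scene view's dark mask missed the near right and far right handles in the last check, so their final heights come from the side view only. In earlier checks, after tightening, the scene view read them at about 87 mm.
- **Plate:** its top was at 41.0 mm in the scene view (33.0 mm underside) and 41.9 mm in the side view. The side view also read about 0.8 mm higher than the scene view at the start. Tilt was at most 0.004 rad.
- **Surroundings:** the arm was clear of everything, and in the last picture the other objects looked undisturbed. I judged that by eye and did not measure it.

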